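# Empty the tumbling drum into its tray

### The arm

A 7-joint arm with a two-finger parallel gripper is mounted at the origin on the work surface; the furniture and walls round the work are solid. World frame = base frame: x ahead of the robot, y to its left, z up, the work surface at z = 0. Lengths are in m, angles in rad, forces in N, time in s.
With the tool pointing down it reaches from about 0.4 to 0.85 m from the base axis. Payload 10.4 kg.
Tool frame: the origin (TCP) lies on the centre line of the jaws, within the pads' length; the fingertips stand 17 mm ahead of it and the grasp point (between the pads) lies 2 mm behind it; z points along the fingers, y is the line along which they close (so a half turn about z gives the same grasp; the last joint's range is limited). The gripper opens to 85 mm and grips with 20 to 120 N. Pads are 22 mm wide; open, the fingers measure 114 mm over their backs; the gripper's body (76 mm by 85 mm) begins 54 mm behind the grasp point. The pads swing forward as they close: fully open they stand 13 mm farther back than shut.
Start: joints at [-1.223, 0.332, -0.065, 1.46, 0.022, 1.35, -0.088], TCP at [0.226, 0.583, 0.248] pointing down, gripper open.
Joint ranges: [-2.6, 2.6], [-0.5, 2.12], [-1.47, 1.34], [0.16, 2.42], [-1.27, 4.41], [0.06, 2.06], [-2.6, 2.6]. Speed limits (rad/s): [2.22, 2.22, 2.79, 2.79, 3.14, 3.14, 3.14].

### API

Orientations are given as a unit quaternion [x, y, z, w].
In Python, from workcell import sensors, imaging, order, spotter gives the robot as it stands. The module is installed in compiled form; this text tells all that it offers.
- The arm moves only by the shell command python3 -m inch 'ROWS' [FORCE]. ROWS is JSON, a list that holds one entry, the list of rows, each a list of 7 numbers: the shift along the tool's x, y, z in m, then the turn, a rotation vector about the tool's x, y, z in rad, then the closure, from -1 (fully open) to 1 (shut). In form: [[[x, y, z, ax, ay, az, hand], ...]]. A call has 1 to 10 rows; each row is the pose to reach, as a shift and turn from the pose commanded when the call began, along the tool's axes at that moment; what a row does not reach only later rows make up. A row lasts 1/10 s, in which the tool goes at most 50 mm and 8.59 degrees, less where a joint would pass 70% of its speed; a pose out of reach is approached as far as the arm can. A call with a gripper value outside its range is refused whole. The fingers move at their own pace and stop on an object; FORCE is the grip in N (left out, the last holds). Time passes only in rows, so rows that repeat a pose let the fingers close. It gives the time, the measured TCP pose, the force, the opening and the grip force at its end, in the units of the state.
- sensors.get_obs(): the state, without advancing time (a new reading comes with each control period).
- imaging.camera(name): name is "scene" or "side" or "wrist"; returns the picture (480x640x3 uint8, blue, green, red); there is no depth.
- imaging.calibration(name): a dict with "mtx" (3x3 intrinsics, pixels), "R" (3x3) and "t" (3): a world point X has camera coordinates R X + t; the wrist camera has in their place "tool_from_camera" (4x4, takes a point from camera to tool coordinates, whose origin is the TCP and whose axes are the flange's). Camera axes: x right, y down, z forward; pixel columns grow to the right and rows downward; lengths in m; the calibration is good to about 2 mm. The wrist camera is an equidistant fisheye: a pixel r from the principal point sees the ray r / f radians off the axis. A picture is of the moment at which its call begins: read the wrist's pose just before it. calibration takes no time and is no camera call.
- order.hand_in(): hands the job in; it is judged then, once.
Trained networks look in the newest picture that a camera, given by its name, has taken for a name from the list of things; names that differ only in an ending like _2 or _b are one class to them, and where a whole thing is asked for, a point or a joint stands for the part that bears it (a point fixed in the world has none). Each returns a list of dicts, best first, with "conf" (0 to 1); they miss things now and then, are a little off and sometimes report something else, mostly with a low value. They report only what shows in the picture. A call takes as long as a camera call.
- spotter.look_for(label, camera): "pixel" ([column, row] in pixels, amid what is visible of it).
The state is a dict: "clock": time; "joint_pos": joint angles; "joint_velocities": joint speeds; "tau": joint torques, N m; "position": TCP position; "ee_rot": TCP orientation; "ft_force": force on the tool from outside, world axes, zero at the start; "torque": the same for the moment, N m; "grip_width": opening from 0.0 (shut) to 1.0 (fully open); "grasp_force": force on a finger pad.
Only numpy, scipy, OpenCV 4.12 (cv2) and the standard library are available. Lean on these libraries where they do the work, as an engineer would, in place of code of your own. Each camera call takes 0.05 s, during which the arm holds its last target. There are 200 camera calls.

### The job

The aluminium polishing drum on the green stand holds two wooden offcuts. Tip the drum over by its red crank handle so that both offcuts drop into the green tray below, without touching the offcuts themselves, then stand the drum fully upright again and let go.

Things in the scene. Friction and masses are not known exactly. Their poses are not given: they have to be found in the camera images.
- tumbler: Green stand fixed to the worktop: tray 180 x 144 mm on a 20 mm board, rim at z 52 (inside x -71 to 101, y -68 to 68 mm), and two cheeks 172 mm high at y +-64 that carry the drum. Origin: on the worktop below the drum's middle; x: the way the drum pours; y: along the hinge (at x 0, z 150 mm); z up. Red round crank handle on the -y side, parallel to y, 14 mm thick, 56 mm long, 65 mm from the hinge.
- drum (a joint): Angle q (rad) of the open-topped aluminium drum, 98 mm wide, 85 high. 0 upright (stop), 2.4 mouth down (stop); the offcuts slide out between 1.6 and 2.4. Stiff: stays where left, about 3 N at the handle turns it. Middle of the handle in the stand's frame, mm: x = 65 sin(q-1.2), y = -103, z = 150 + 65 cos(q-1.2). Pinched from above (closing along the stand's x), it turns between the fingers.
- big_offcut_mid (a point): Centre of the larger light wooden offcut, 30 x 34 x 22 mm, about 12 g, lying loose in the drum at the start.
- small_offcut_mid (a point): Centre of the smaller light wooden offcut, 26 x 30 x 18 mm, about 12 g, lying loose in the drum at the start.

How it is judged:
On the way:
1. the drum is tipped over past 90 degrees and both offcuts have dropped into the tray (value of joint drum above 1.57 rad and z of big_offcut_mid in the frame of tumbler between 0.02 and 0.075 m and x of big_offcut_mid in the frame of tumbler between -0.075 and 0.105 m and y of big_offcut_mid in the frame of tumbler between -0.072 and 0.072 m and z of small_offcut_mid in the frame of tumbler between 0.02 and 0.075 m and x of small_offcut_mid in the frame of tumbler between -0.075 and 0.105 m and y of small_offcut_mid in the frame of tumbler between -0.072 and 0.072 m), for 0.2 s.
At the end, for the whole second after the job is handed in: The drum stands upright (within 10 degrees) and at rest, and both offcuts lie at rest in the tray (value of joint drum below 0.175 rad and velocity of joint drum below 0.05 rad/s and z of big_offcut_mid in the frame of tumbler between 0.02 and 0.075 m and x of big_offcut_mid in the frame of tumbler between -0.075 and 0.105 m and y of big_offcut_mid in the frame of tumbler between -0.072 and 0.072 m and z of small_offcut_mid in the frame of tumbler between 0.02 and 0.075 m and x of small_offcut_mid in the frame of tumbler between -0.075 and 0.105 m and y of small_offcut_mid in the frame of tumbler between -0.072 and 0.072 m and linear speed of each of big_offcut, small_offcut below 0.02 m/s); the robot touches nothing.
It fails at once if the fingers handle an offcut (more than 1 N) (contact force between the fingers and big_offcut above 1 N or contact force between the fingers and small_offcut above 1 N).
It also fails if it takes over 40 s, if anything falls off the work surface, if the arm or the gripper's body presses on something with over 40 N, if the wrist force passes 120 N, or if a joint passes its speed limit or range.

## Working session

There is one attempt and no reset: what is moved stays moved. The work goes in short steps, Python scripts to look and compute and a shell command to move; the robot and the scene stay as the last step left them, time stands still between calls to the robot, and variables do not carry over. Pictures are saved under pics/ and viewed, at most 10 in all, crops included, and the job is handed in when it is done.

```bash
mkdir -p pics; python3 - <<'E'
from workcell import sensors, imaging, order, spotter
import cv2,numpy as np
np.set_printoptions(precision=4,suppress=True)
o=sensors.get_obs(); print({k:o[k] for k in('clock','position','ee_rot','grip_width')})
for c in('scene','side'):
    im=imaging.camera(c); cv2.imwrite(f'pics/{c}0.png',im)
    k=imaging.calibration(c); print(c,k['mtx'],k['R'],k['t'])
    for l in('tumbler','drum','big_offcut_mid'):
        print(l,spotter.look_for(l,c)[:3])
E
```

```text
{'clock': 0.0, 'position': array([0.2264, 0.5822, 0.2475]), 'ee_rot': array([ 0.1843,  0.9829, -0.0007, -0.0001]), 'grip_width': 0.9984344018417954}
scene [[589.3344   0.     321.4811]
 [  0.     589.3344 238.0519]
 [  0.       0.       1.    ]] [[ 0.7708 -0.6371  0.0086]
 [-0.4384 -0.54   -0.7185]
 [ 0.4624  0.55   -0.6955]] [-0.4589  0.3272  0.6816]
tumbler [{'pixel': [340.0, 271.2], 'conf': 0.66}]
drum [{'pixel': [332.3, 213.9], 'conf': 0.68}]
big_offcut_mid []
side [[540.3627   0.     321.8473]
 [  0.     540.3627 231.5002]
 [  0.       0.       1.    ]] [[ 0.9621 -0.2719 -0.0212]
 [-0.1195 -0.3503 -0.929 ]
 [ 0.2451  0.8963 -0.3695]] [-0.5734  0.1785  0.7795]
tumbler [{'pixel': [324.2, 264.1], 'conf': 0.67}]
drum [{'pixel': [322.0, 213.3], 'conf': 0.82}]
big_offcut_mid []
```

View pics/scene0.png

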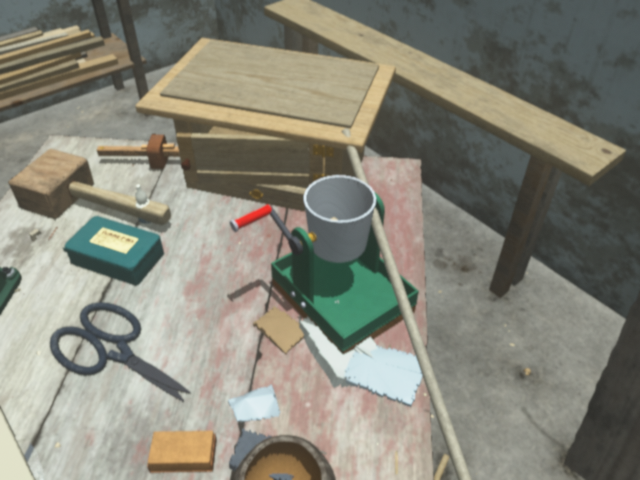

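View pics/side0.png

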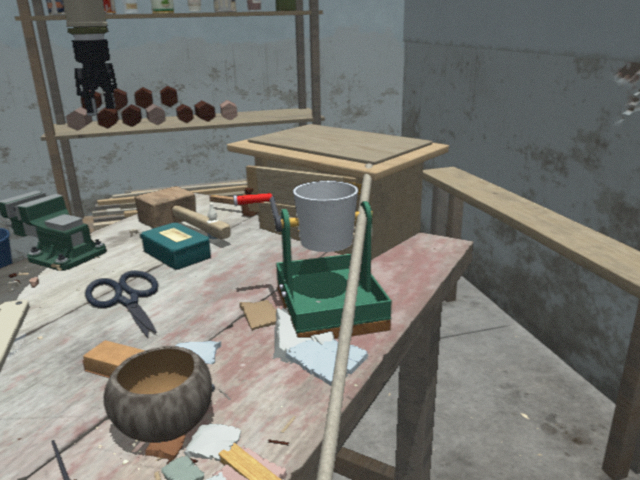

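The scene shows the stand with the drum at about (340,215). The red handle runs from (236,224) to (271,210), and a pole crosses on the right. The side view shows the handle from (235,200) to (271,198) and the tray front at about (340,300). I'll zoom in for landmarks.

```bash
python3 - <<'E'
import cv2,numpy as np
o=[]
for c,(x,y) in(('scene',(225,165)),('side',(225,165))):
    im=cv2.imread(f'pics/{c}0.png').astype(int)
    m=((im[...,2]>130)&(im[...,1]<60)&(im[...,0]<70)).astype(np.uint8)
    n,l,s,ce=cv2.connectedComponentsWithStats(m); i=1+np.argmax(s[1:,4])
    p=np.argwhere(l==i)[:,::-1].astype(float); mu=p.mean(0); d=np.linalg.svd(p-mu,full_matrices=False)[2][0]; t=(p-mu)@d
    print(c,s[i],mu,mu+d*t.min(),mu+d*t.max())
    o.append(cv2.resize(im[y:y+200,x:x+200].astype(np.uint8),(400,400),interpolation=cv2.INTER_CUBIC))
cv2.imwrite('pics/zoom.png',np.hstack(o))
E
```

```text
scene [238 206  33  21 243] [254.11934156 216.00823045] [269.70055279 208.3877365 ] [237.97496189 223.9041601 ]
side [238 193  33   8 132] [255.01515152 197.43181818] [270.08941749 195.85461719] [237.91845484 199.22062349]
```

View pics/zoom.png

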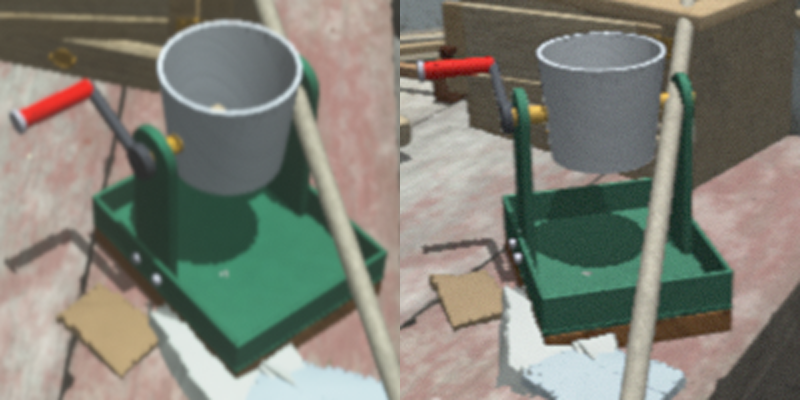

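The zoom shows the tray rim corners. In the scene view they are (272,265), (344,339) and (417,290). In the side view they are (276,263), (296,316) and (391,300). Next I'll fit the stand pose and triangulate the pole.

```bash
cat > h.py <<'E'
import numpy as np,cv2
from workcell import imaging
from scipy.optimize import least_squares
K={c:imaging.calibration(c) for c in('scene','side')}
def proj(c,X):
    k=K[c]; Y=np.atleast_2d(X)@np.array(k['R']).T+np.array(k['t']).ravel(); q=Y@np.array(k['mtx']).T; return q[:,:2]/q[:,2:]
def world(p,P):
    c,s=np.cos(p[2]),np.sin(p[2]); P=np.atleast_2d(P); return np.c_[p[0]+c*P[:,0]-s*P[:,1],p[1]+s*P[:,0]+c*P[:,1],P[:,2]]
E
python3 - <<'E'
from h import *
np.set_printoptions(precision=4,suppress=True)
P=np.array([[-75,-72,52],[105,-72,52],[105,72,52],[-60.6,-131,173.6],[-60.6,-75,173.6]])/1e3
px={'scene':[[272.5,265],[344,339.5],[417.5,290],[235.5,224.5],[270.5,208]],'side':[[276.5,263.5],[296.5,316.5],[391,300],[234.5,199.5],[271,196]]}
f=lambda p:np.concatenate([(proj(c,world(p,P))-px[c]).ravel() for c in px])
b=min((least_squares(f,[.6,.2,y]) for y in np.arange(-3,3,.7)),key=lambda r:r.cost)
print(b.x,b.cost); print(b.fun.reshape(-1,2))
print('handle mid',world(b.x,np.array([[-60.6,-103,173.6]])/1e3))
# pole: plane from each view
def plane(c,a,d):
    k=K[c];M=np.linalg.inv(k['mtx']);n=np.cross(M@[*a,1],M@[*d,1]); R=np.array(k['R']);t=np.array(k['t']).ravel(); return np.r_[R.T@n,n@t]
A=np.array([plane('scene',(354,160),(462,475)),plane('side',(366,180),(327,475))])
for z in(.0,.1,.2,.3,.4): print('pole',np.linalg.solve(A[:,:2],-A[:,3]-A[:,2]*z),z)
for c in K: print(c,'cam at',-np.array(K[c]['R']).T@np.array(K[c]['t']).ravel())
E
```

```text
[ 0.5949 -0.0378 -1.608 ] 16.29389478109291
[[-1.8849 -2.4359]
 [-0.023  -0.8859]
 [ 2.1037  0.6015]
 [-0.0933  1.0194]
 [-0.3901  1.0016]
 [-1.1173 -0.7817]
 [-0.9344 -1.8562]
 [ 0.9683  1.002 ]
 [ 1.3178  1.5495]
 [-0.068   1.7504]]
handle mid [[0.4943 0.0266 0.1736]]
pole [ 0.4539 -0.4784] 0.0
pole [ 0.586  -0.1865] 0.1
pole [0.7182 0.1053] 0.2
pole [0.8503 0.3972] 0.3
pole [0.9824 0.689 ] 0.4
scene cam at [ 0.182  -0.4905  0.7131]
side cam at [ 0.3819 -0.792   0.4417]
```

```bash
cat >> h.py <<'E'
from workcell import sensors
from scipy.spatial.transform import Rotation as Ro
def togo(target,yv=(0.037,1,0)):
    o=sensors.get_obs(); R=Ro.from_quat(o['ee_rot']).as_matrix()
    y=np.array(yv)/np.linalg.norm(yv); z=np.array([0,0,-1.]); T=np.c_[np.cross(y,z),y,z]
    return R.T@(np.array(target)-o['position']), Ro.from_matrix(R.T@T).as_rotvec()
E
python3 - <<'E'
from h import *
np.set_printoptions(precision=4,suppress=True)
def ray(px,z):
    k=K['scene'];R=np.array(k['R']);c=-R.T@np.array(k['t']).ravel();d=R.T@np.linalg.inv(k['mtx'])@[*px,1];return c+d*(z-c[2])/d[2]
for p in((188,190),(310,208),(90,185),(163,218)): print(p,ray(p,0))
print(togo([.487,.027,.27]), togo([.487,.027,.30]))
E
```

```text
(188, 190) [0.5431 0.3336 0.    ]
(310, 208) [0.6902 0.1478 0.    ]
(90, 185) [0.4058 0.4639 0.    ]
(163, 218) [0.4679 0.2928 0.    ]
(array([-0.4441, -0.4234, -0.0217]), array([-0.0001, -0.    , -0.3338])) (array([-0.4441, -0.4234, -0.0517]), array([-0.0001, -0.    , -0.3338]))
```

```bash
python3 -m inch '[[[-0.03,-0.03,-0.02,0,0,-0.03,-1],[-0.06,-0.055,-0.04,0,0,-0.07,-1],[-0.09,-0.085,-0.05,0,0,-0.11,-1],[-0.12,-0.115,-0.05,0,0,-0.15,-1],[-0.15,-0.145,-0.05,0,0,-0.19,-1],[-0.18,-0.17,-0.05,0,0,-0.23,-1],[-0.21,-0.2,-0.05,0,0,-0.27,-1],[-0.24,-0.23,-0.05,0,0,-0.30,-1],[-0.27,-0.255,-0.05,0,0,-0.334,-1],[-0.3,-0.285,-0.05,0,0,-0.334,-1]]]'; python3 -c "
from h import *
print(togo([.487,.027,.27]))"
```

```text
clock: 1.4
position: [0.4033, 0.2069, 0.2985]
ee_rot: [0.018, 1.0, 0.0, 0.0]
ft_force: [-0.1, -0.5, -0.3]
grip_width: 1.0
grasp_force: 0.0
(array([-0.0899693 , -0.17682799,  0.02842691]), array([0.00069574, 0.00045475, 0.0017781 ]))
```

```bash
python3 -m inch '[[[-0.02,-0.035,0,0,0,0,-1],[-0.04,-0.075,0,0,0,0,-1],[-0.06,-0.115,0,0,0,0,-1],[-0.08,-0.155,0.01,0,0,0,-1],[-0.09,-0.177,0.02,0,0,0,-1],[-0.09,-0.177,0.028,0,0,0,-1],[-0.09,-0.177,0.028,0,0,0,-1]]]'; python3 - <<'E'
from h import *
np.set_printoptions(precision=4,suppress=True)
o=sensors.get_obs(); im=imaging.camera('wrist'); cv2.imwrite('pics/w1.png',im)
k=imaging.calibration('wrist'); print(k, o['position'])
T=np.array(k['tool_from_camera']); M=np.array(k['mtx']); R=Ro.from_quat(o['ee_rot']).as_matrix()
i=im.astype(int); m=((i[...,2]>110)&(i[...,1]<60)&(i[...,0]<70)).astype(np.uint8)
n,l,s,ce=cv2.connectedComponentsWithStats(m); j=1+np.argmax(s[1:,4]); print(s[j])
p=np.argwhere(l==j)[:,::-1].astype(float); mu=p.mean(0); d=np.linalg.svd(p-mu,full_matrices=False)[2][0]; t=(p-mu)@d
for q in(mu,mu+d*t.min(),mu+d*t.max()):
    v=(q-M[:2,2])/M[0,0]; th=np.hypot(*v); r=np.r_[v/th*np.sin(th),np.cos(th)]
    c=R@T[:3,3]+o['position']; w=R@T[:3,:3]@r; print(q,c+w*(.1755-c[2])/w[2])
E
```

```text
clock: 2.1
position: [0.4857, 0.028, 0.2693]
ee_rot: [0.019, 1.0, -0.0, -0.001]
ft_force: [-0.2, 0.6, 0.1]
grip_width: 1.0
grasp_force: 0.0
{'mtx': array([[371.6483,   0.    , 323.3216],
       [  0.    , 371.6483, 237.1977],
       [  0.    ,   0.    ,   1.    ]]), 'tool_from_camera': array([[ 0.0007, -0.9475, -0.3198,  0.0811],
       [ 1.    ,  0.0002,  0.0015, -0.0002],
       [-0.0014, -0.3198,  0.9475, -0.1259],
       [ 0.    ,  0.    ,  0.    ,  1.    ]])} [0.4857 0.028  0.2693]
[ 313  221   22   81 1638]
[323.5037 260.696 ] [0.4944 0.028  0.1755]
[324.0124 220.8724] [0.468  0.0292 0.1755]
[322.9883 301.0382] [0.5236 0.0265 0.1755]
```

View pics/w1.png

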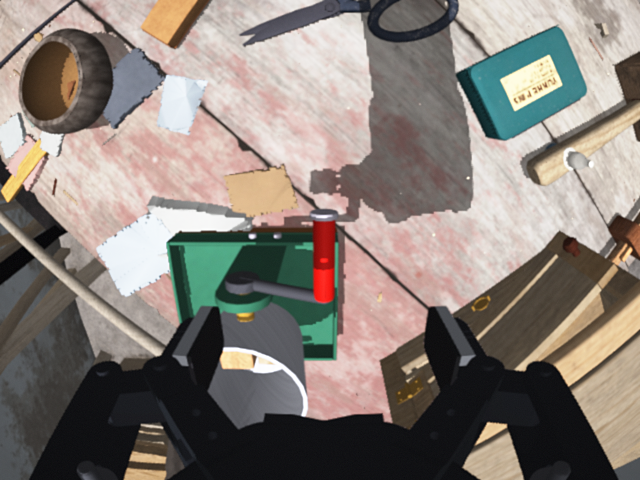

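The wrist view shows the handle at (323,213) to (323,302), centred between the jaws. Its middle is at (0.494, 0.028), which agrees with the fit. I'll descend and pinch it.

```bash
python3 -m inch '[[[0,0,0.025,0,0,0,-1],[0,0,0.05,0,0,0,-1],[0,0,0.075,0,0,0,-1],[0,0,0.09,0,0,0,-1],[0,0,0.097,0,0,0,-1],[0,0,0.097,0,0,0,0.2],[0,0,0.097,0,0,0,0.6],[0,0,0.097,0,0,0,1],[0,0,0.097,0,0,0,1],[0,0,0.097,0,0,0,1]]]' 40
```

```text
clock: 3.15
position: [0.4865, 0.028, 0.1738]
ee_rot: [0.018, 1.0, 0.0, 0.0]
ft_force: [-1.2, -3.5, 7.1]
grip_width: 0.151
grasp_force: 40.8
```

```bash
python3 -m inch '[[[0,0,0,0,0,0,1],[0,0,0,0,0,0,1],[0,0,0,0,0,0,1]]]'; python3 - <<'E'
import numpy as np
np.set_printoptions(precision=4,suppress=True)
# tool shift along arc: stand x -> tool -y ; up -> -z
for q in np.arange(0,2.41,.12):
    print(round(q,2), round(-65*(np.sin(q-1.2)+np.sin(1.2)),1), round(-65*(np.cos(q-1.2)-np.cos(1.2)),1))
E
```

```text
clock: 3.45
position: [0.4865, 0.0279, 0.1738]
ee_rot: [0.018, 1.0, 0.0, 0.0]
ft_force: [-2.7, -1.7, 6.2]
grip_width: 0.149
grasp_force: 38.9
0.0 -0.0 -0.0
0.12 -3.3 -7.1
0.24 -7.3 -13.7
0.36 -12.2 -19.8
0.48 -17.7 -25.3
0.6 -23.9 -30.1
0.72 -30.6 -34.1
0.84 -37.7 -37.3
0.96 -45.1 -39.6
1.08 -52.8 -41.0
1.2 -60.6 -41.4
1.32 -68.4 -41.0
1.44 -76.0 -39.6
1.56 -83.5 -37.3
1.68 -90.6 -34.1
1.8 -97.3 -30.1
1.92 -103.4 -25.3
2.04 -109.0 -19.8
2.16 -113.8 -13.7
2.28 -117.9 -7.1
2.4 -121.2 -0.0
```

```bash
python3 -m inch '[[[0,-0.0033,-0.0071,0,0,0,1],[0,-0.0073,-0.0137,0,0,0,1],[0,-0.0122,-0.0198,0,0,0,1],[0,-0.0177,-0.0253,0,0,0,1],[0,-0.0239,-0.0301,0,0,0,1],[0,-0.0306,-0.0341,0,0,0,1],[0,-0.0377,-0.0373,0,0,0,1],[0,-0.0451,-0.0396,0,0,0,1],[0,-0.0528,-0.041,0,0,0,1],[0,-0.0606,-0.0414,0,0,0,1]]]' 40
```

```text
clock: 4.45
position: [0.4845, -0.0295, 0.2171]
ee_rot: [0.017, 1.0, 0.003, 0.001]
ft_force: [-9.2, 11.3, 22.6]
grip_width: 0.145
grasp_force: 42.0
```

The wrist reads +22 N in z, so my commanded z is about 3 mm low. I'll correct that while going on to the stop.

```bash
python3 -m inch '[[[0,-0.0078,-0.0022,0,0,0,1],[0,-0.0154,-0.001,0,0,0,1],[0,-0.0229,0.0012,0,0,0,1],[0,-0.03,0.0044,0,0,0,1],[0,-0.0367,0.0085,0,0,0,1],[0,-0.0428,0.0134,0,0,0,1],[0,-0.0484,0.019,0,0,0,1],[0,-0.0532,0.025,0,0,0,1],[0,-0.0573,0.0315,0,0,0,1],[0,-0.0595,0.036,0,0,0,1]]]' 40; python3 - <<'E'
from h import *
for c in('scene','wrist'):
    cv2.imwrite(f'pics/{c}2.png',imaging.camera(c))
a=cv2.imread('pics/scene2.png')[140:380,200:500]; b=cv2.imread('pics/wrist2.png')
cv2.imwrite('pics/two2.png',np.hstack([cv2.resize(a,(400,320)),cv2.resize(b,(400,320))]))
E
```

```text
clock: 5.45
position: [0.4825, -0.0902, 0.1791]
ee_rot: [0.018, 1.0, 0.001, 0.001]
ft_force: [0.6, 8.1, 3.7]
grip_width: 0.145
grasp_force: 44.6
```

View pics/two2.png

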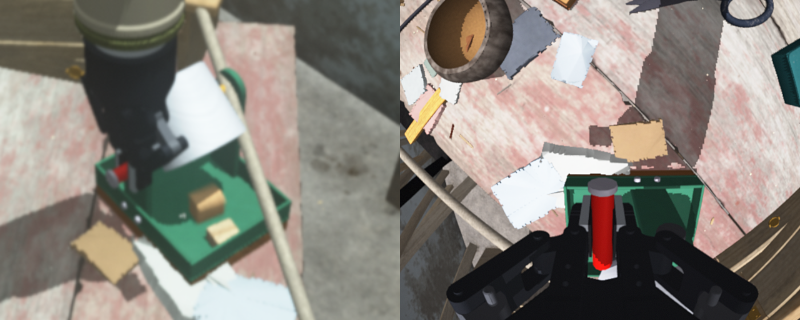

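Both offcuts lie in the tray: in the crop, one is at (208,203) and the other at (222,232). I'll pause 0.3 s, then reverse the arc.

```bash
python3 -m inch '[[[0,0,0,0,0,0,1],[0,0,0,0,0,0,1],[0,0.0022,-0.0045,0,0,0,1],[0,0.0063,-0.011,0,0,0,1],[0,0.0111,-0.017,0,0,0,1],[0,0.0167,-0.0226,0,0,0,1],[0,0.0228,-0.0275,0,0,0,1],[0,0.0295,-0.0316,0,0,0,1],[0,0.0366,-0.0348,0,0,0,1],[0,0.0441,-0.037,0,0,0,1]]]' 40
```

```text
clock: 6.55
position: [0.4839, -0.0499, 0.2162]
ee_rot: [0.019, 1.0, -0.001, 0.001]
ft_force: [0.6, -9.2, 5.1]
grip_width: 0.146
grasp_force: 40.2
```

```bash
python3 -m inch '[[[0,0.0076,-0.0014,0,0,0,1],[0,0.0154,-0.0018,0,0,0,1],[0,0.0232,-0.0014,0,0,0,1],[0,0.0309,0,0,0,0,1],[0,0.0383,0.0023,0,0,0,1],[0,0.0454,0.0055,0,0,0,1],[0,0.0521,0.0095,0,0,0,1],[0,0.0583,0.0143,0,0,0,1],[0,0.0638,0.0198,0,0,0,1],[0,0.0687,0.0259,0,0,0,1]]]' 40
```

```text
clock: 7.55
position: [0.4867, 0.019, 0.1904]
ee_rot: [0.019, 1.0, -0.001, 0.001]
ft_force: [-0.1, -7.3, 5.0]
grip_width: 0.148
grasp_force: 42.7
```

```bash
python3 -m inch '[[[0,0.0041,0.0065,0,0,0,1],[0,0.0074,0.0136,0,0,0,1],[0,0.0085,0.0175,0,0,0,1],[0,0.0085,0.019,0,0,0,1],[0,0.0085,0.019,0,0,0,1]]]' 40
```

```text
clock: 8.05
position: [0.4871, 0.028, 0.1726]
ee_rot: [0.019, 1.0, -0.0, 0.001]
ft_force: [-4.8, -4.8, 16.4]
grip_width: 0.147
grasp_force: 45.7
```

```bash
python3 -m inch '[[[0,0,0,0,0,0,-0.3],[0,0,0,0,0,0,-1],[0,0,0,0,0,0,-1],[0,0,0,0,0,0,-1],[0,0,0,0,0,0,-1],[0,0,-0.02,0,0,0,-1],[0,0,-0.045,0,0,0,-1],[0,0,-0.075,0,0,0,-1],[0,0,-0.11,0,0,0,-1],[0,0,-0.12,0,0,0,-1]]]'; python3 -m inch '[[[0.02,0.03,-0.01,0,0,0,-1],[0.04,0.07,-0.01,0,0,0,-1],[0.06,0.11,-0.01,0,0,0,-1],[0.07,0.15,-0.01,0,0,0,-1],[0.07,0.17,-0.01,0,0,0,-1],[0.07,0.17,-0.01,0,0,0,-1]]]'; python3 - <<'E'
from h import *
a=imaging.camera('scene')[140:380,180:500]; b=imaging.camera('side')[140:380,180:500]
cv2.imwrite('pics/end.png',np.hstack([cv2.resize(x,(400,300)) for x in(a,b)]))
E
```

```text
clock: 9.05
position: [0.4874, 0.0293, 0.2942]
ee_rot: [0.018, 1.0, 0.001, 0.002]
ft_force: [-0.2, -0.0, -0.6]
grip_width: 0.999
grasp_force: 0.0
clock: 9.65
position: [0.4215, 0.2047, 0.3]
ee_rot: [0.016, 1.0, -0.0, -0.0]
ft_force: [0.1, -0.1, 0.2]
grip_width: 1.0
grasp_force: 0.0
```

View pics/end.png

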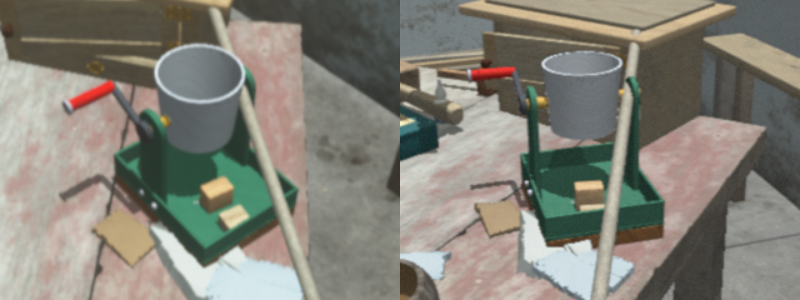

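The drum is upright with its handle back where it started (crop (90,97)). Both offcuts lie in the tray at (216,193) and (233,217), and the gripper is clear.

```bash
python3 -c "
from workcell import order
print(order.hand_in())"
```

```text
the job is handed in; nothing more can be done
None
```

I tipped the drum by its handle, both offcuts dropped into the tray, and the drum was upright with the gripper clear when I handed the job in at about 9.8 s; the hand-in returned no verdict.

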